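# Fill the biscuit gift tray

### The job

Pack the wooden gift tray on the shop counter: stand the tall round canister, the wide round jar, the low square tub and the low oblong box upright, lids up, each fully down in the recess cut to its shape and size. Leave the tall square canister and the small round jar standing where they are; they belong to another order.

Things in the scene. Friction and masses are not known exactly. Their poses are not given: they have to be found in the camera images.
- canister_mid (a point): Tall round canister: 50 mm diameter, 115 mm tall, about 0.25 kg; stands on the table. The point is its centre, half-way up; z runs up its height. White lid, biscuits seen through clear walls.
- jar_mid (a point): Wide round jar: 62 mm diameter, 68 mm tall, about 0.2 kg; the larger of the two low round jars; stands on the table. The point is its centre, half-way up; z runs up its height. White lid, biscuits seen through clear walls.
- tub_mid (a point): Low square tub: 56 x 56 mm, 56 mm tall, about 0.18 kg; x and y run along its sides; stands on the table. The point is its centre, half-way up; z runs up its height. White lid, biscuits seen through clear walls.
- carton_mid (a point): Low oblong box: 82 mm long along its x, 42 mm wide along its y, 54 mm tall, about 0.18 kg; stands on the table. The point is its centre, half-way up; z runs up its height. White lid, biscuits seen through clear walls.
- square_canister_mid (a point): Look-alike, to be left: tall square canister, 46 x 46 mm, 115 mm tall, on the table. The point is its centre, half-way up; z runs up its height. White lid, biscuits seen through clear walls.
- small_jar_mid (a point): Look-alike, to be left: small round jar, 50 mm diameter, 50 mm tall, on the table. The point is its centre, half-way up; z runs up its height. White lid, biscuits seen through clear walls.
- seat_canister (a point): Seat of the tall round canister: the smaller round recess, 66 mm diameter, 8 mm deep, dark brown floor. In a brown card insert 103 mm square, one of four (2 x 2, 104 mm apart, places vary) filling the dark wooden gift tray. The point is the centre of the recess floor, 12 mm above the table; the insert's top is 8 mm and the tray's 6 mm wide rim 12 mm above it. x and y run along the insert's sides, z up.
- seat_jar (a point): Seat of the wide round jar: the larger round recess, 78 mm diameter, 8 mm deep, dark brown floor. In a brown card insert 103 mm square, one of four (2 x 2, 104 mm apart, places vary) filling the dark wooden gift tray. The point is the centre of the recess floor, 12 mm above the table; the insert's top is 8 mm and the tray's 6 mm wide rim 12 mm above it. x and y run along the insert's sides, z up.
- seat_tub (a point): Seat of the low square tub: square recess, 72 x 72 mm, 8 mm deep, dark brown floor. In a brown card insert 103 mm square, one of four (2 x 2, 104 mm apart, places vary) filling the dark wooden gift tray. The point is the centre of the recess floor, 12 mm above the table; the insert's top is 8 mm and the tray's 6 mm wide rim 12 mm above it. x and y run along the insert's sides, z up.
- seat_carton (a point): Seat of the low oblong box: oblong recess, 96 mm along its x, 58 mm along its y, 8 mm deep, dark brown floor. In a brown card insert 103 mm square, one of four (2 x 2, 104 mm apart, places vary) filling the dark wooden gift tray. The point is the centre of the recess floor, 12 mm above the table; the insert's top is 8 mm and the tray's 6 mm wide rim 12 mm above it. x and y run along the insert's sides, z up.

How it is judged:
By the outcome, as a careful person would: the job done as asked, in the order asked, and still so for the second after the job is handed in, with the robot touching nothing.
It also fails if it takes over 109 s, if anything falls off the work surface, if the arm or the gripper's body presses on something with over 40 N, if the wrist force passes 120 N, or if a joint passes its speed limit or range.

### The arm

A 6-joint arm with a two-finger parallel gripper is mounted at the origin on the work surface. World frame = base frame: x ahead of the robot, y to its left, z up, the work surface at z = 0. Lengths are in m, angles in rad, forces in N, time in s.
With the tool pointing down it reaches from about 0.35 to 0.85 m from the base axis. Payload 8.1 kg.
Tool frame: the origin (TCP) lies midway between the tips of the shut fingers; the grasp point (between the pads) lies 19 mm behind it; z points along the fingers, y is the line along which they close (so a half turn about z gives the same grasp; the last joint's range is limited). The gripper opens to 93 mm and grips with 3 to 60 N. Pads are 15 mm wide; open, the fingers measure 128 mm over their backs; the gripper's body (75 mm by 188 mm) begins 65 mm behind the grasp point.
Start: joints at [1.218, 0.13, 1.488, -0, 1.523, -0.085], TCP at [0.159, 0.579, 0.219] pointing down, gripper open.
Joint ranges: [-2.96, 2.96], [-0.89, 2.26], [0.02, 2.5], [-1.34, 4.48], [0, 2.73], [-2.66, 2.66]. Speed limits (rad/s): [2.39, 2.39, 2.79, 3.14, 3.14, 3.14].

### API

Orientations are given as a rotation vector (axis times angle).
In Python, from station import manip gives the robot as it stands.
- The arm moves only by the tool send_rows, never from a script. Its argument "targets" is one flat list of numbers, 6 for each row, row after row: the shift along the tool's x, y, z in m, then the turn, a rotation vector about the tool's x, y, z in rad. In form: [x, y, z, ax, ay, az, x, y, z, ax, ay, az, ...]. A call has 1 to 5 rows; each row is the pose to reach, as a shift and turn from the pose commanded when the call began, along the tool's axes at that moment; what a row does not reach only later rows make up. A row lasts 1/10 s, in which the tool goes at most 50 mm and 8.59 degrees, less where a joint would pass 70% of its speed; a pose out of reach is approached as far as the arm can. A call with a gripper value outside its range is refused whole. "claw" is the finger opening in m, from 0 to 0.093, set as the call begins (left out, the last holds). The fingers move at their own pace and stop on an object; "grip_force" is the grip in N (left out, the last holds). Time passes only in rows, so rows that repeat a pose let the fingers close. It gives the time, the measured TCP pose, the force, the opening and the grip force at its end, in the units of the state.
- manip.observe(): the state, without advancing time (a new reading comes with each control period).
- manip.capture(name): name is "side" or "top" or "wrist"; returns a dict with "image" (480x640x3 uint8, blue, green, red), "mtx" (3x3 intrinsics, pixels), "R" (3x3) and "t" (3): a world point X has camera coordinates R X + t. Camera axes: x right, y down, z forward; pixel columns grow to the right and rows downward; lengths in m; the calibration is good to about 2 mm. A picture is of the moment at which its call begins. There is no depth.
- manip.finish_job(): hands the job in; it is judged then, once.
The state is a dict: "time": time; "joints": joint angles; "dq": joint speeds; "joint_torque": joint torques, N m; "eef_pos": TCP position; "tool_rot": TCP orientation; "force": force on the tool from outside, world axes, zero at the start; "torque": the same for the moment, N m; "gripper_width": finger opening in m; "grip_force": force on a finger pad.
Only numpy, scipy, OpenCV 4.12 (cv2) and the standard library are available. Lean on these libraries where they do the work, as an engineer would, in place of code of your own. Each camera call takes 0.05 s, during which the arm holds its last target. There are 200 camera calls.

## Working session

There is one attempt and no reset: what is moved stays moved. The work goes in short steps, Python scripts to look and compute and a tool call to move; the robot and the scene stay as the last step left them, time stands still between calls to the robot, and variables do not carry over. Pictures are saved under pics/ and viewed, at most 14 in all, crops included, and the job is handed in when it is done.

Besides the shell and the picture viewer there is one more tool, called after "Emit:" as name(argument=value, ...), one argument or row to a line, values as JSON. send_rows: Moves the arm, as the interface text tells. Its arguments: {"type":"object","properties":{"targets":{"type":"array","items":{"type":"number"}},"claw":{"type":"number"},"grip_force":{"type":"number"}},"required":["targets"]}

```bash
mkdir -p pics; ls; python3 - <<'E'
from station import manip
import cv2,numpy as np
for n in("top","side"):
    c=manip.capture(n); cv2.imwrite(f"pics/{n}0.png",c["image"]); np.savez(f"{n}0.npz",**c)
    print(n,c["mtx"].round(1).tolist(),c["R"].round(3).tolist(),(-c["R"].T@c["t"]).round(3))
s=manip.observe();print(s)
E
```

```text
pics
top [[571.5, 0.0, 321.9], [0.0, 571.5, 241.4], [0.0, 0.0, 1.0]] [[0.02, -1.0, 0.013], [-0.995, -0.021, -0.093], [0.094, -0.011, -0.996]] [0.416 0.011 1.124]
side [[458.4, 0.0, 323.0], [0.0, 458.4, 238.6], [0.0, 0.0, 1.0]] [[0.97, -0.24, -0.021], [-0.183, -0.678, -0.712], [0.157, 0.695, -0.702]] [ 0.359 -0.724  0.803]
{'time': 0.1, 'joints': array([ 1.21757839e+00,  1.31084063e-01,  1.48916762e+00, -8.05347459e-06,
        1.52298352e+00, -8.53702571e-02]), 'dq': array([ 0.00121433,  0.00080017, -0.00256045, -0.00066834,  0.00057688,
        0.00143005]), 'joint_torque': array([ 1.73945336e-03, -5.61336422e+01, -4.93100202e+01,  7.70903192e-02,
        2.88720924e-02, -4.48709230e-07]), 'eef_pos': array([0.15858204, 0.57813802, 0.2176948 ]), 'tool_rot': array([-4.19430180e-01, -3.11311431e+00,  2.52078741e-03]), 'force': array([-2.91915633e-01, -8.69826047e-01,  7.45174204e-04]), 'torque': array([-0.00674728,  0.04289464,  0.00547126]), 'grip_force': 0.0, 'gripper_width': 0.09287108827166275}
```

View pics/top0.png

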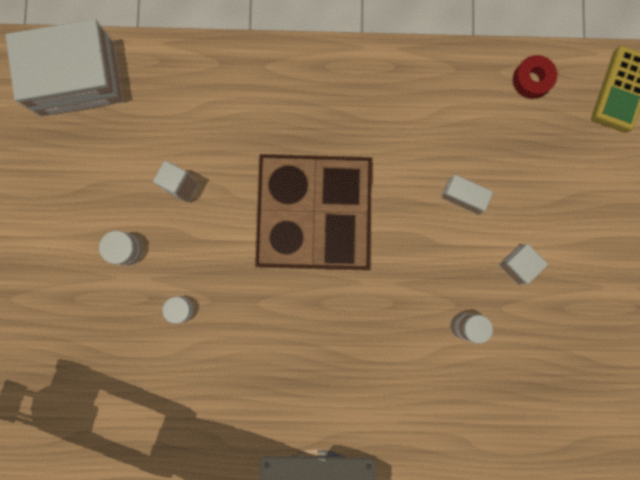

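View pics/side0.png

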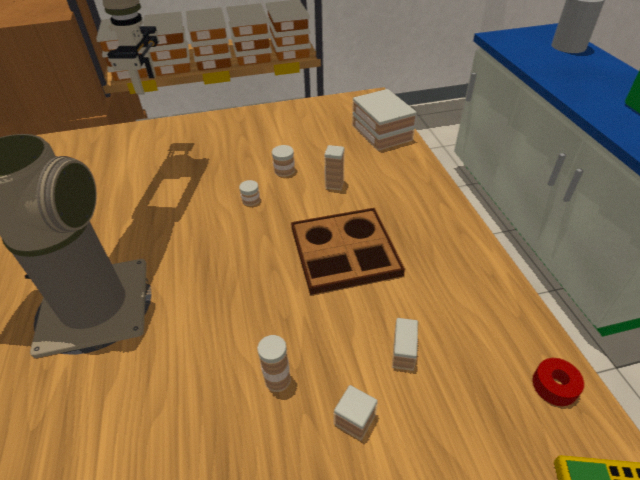

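Top view: canister lid at (477,328), wide jar (117,247), small jar (177,310), square canister (172,178), oblong box (468,193), tub (525,263). Recesses are round large (288,184), round small (287,237), square (341,186) and oblong (340,238). The side view confirms which item is which.

```bash
cat > h.py <<'E'
import cv2,numpy as np
def ray(c,px,z):
    px=np.atleast_2d(np.array(px,float)); C=-c["R"].T@c["t"]
    d=(np.c_[px,np.ones(len(px))]@np.linalg.inv(c["mtx"]).T)@c["R"]
    return (C+d*((z-C[2])/d[:,2])[:,None])[:,:2]
def lids(c,vmin=150,smax=50):
    hsv=cv2.cvtColor(c["image"],cv2.COLOR_BGR2HSV)
    return cv2.inRange(hsv,(0,0,vmin),(180,smax,255))
def dark(c,vmax=60): return cv2.inRange(cv2.cvtColor(c["image"],cv2.COLOR_BGR2HSV),(0,0,0),(180,255,vmax))
def blob(m,px,r=40):
    cs,_=cv2.findContours(m,cv2.RETR_CCOMP,cv2.CHAIN_APPROX_NONE)
    return min((k for k in cs if cv2.contourArea(k)>60),key=lambda k:abs(cv2.pointPolygonTest(k,tuple(map(float,px)),True)) if cv2.pointPolygonTest(k,tuple(map(float,px)),True)<0 else cv2.contourArea(k)*1e-9)
def rect(c,m,px,z):
    w=ray(c,blob(m,px)[:,0,:],z); (x,y),(a,b),th=cv2.minAreaRect((w*1000).astype(np.float32))
    if a<b: a,b,th=b,a,th+90
    return np.array([x,y,a,b,th%180])   # mm, long side direction deg
def show(n,v): print(n,np.round(v,1))
E
python3 - <<'E'
from h import *
c=dict(np.load("top0.npz")); hs=cv2.cvtColor(c["image"],cv2.COLOR_BGR2HSV)
for p in[(477,328),(117,247),(525,263),(468,190),(288,184),(340,238),(300,210)]: print(p,hs[p[1],p[0]])
m=lids(c)
for n,p,z in[("can",(477,328),.115),("jar",(117,247),.068),("tub",(525,263),.056),("carton",(468,190),.054),("sqcan",(168,175),.115),("small",(177,310),.05)]: show(n,rect(c,m,p,z))
d=dark(c)
for n,p in[("s_jar",(288,184)),("s_can",(287,237)),("s_tub",(341,186)),("s_car",(340,238))]: show(n,rect(c,d,p,.016))
show("tray",rect(c,d,(259,220),.024))
E
```

```text
(477, 328) [ 26  24 171]
(117, 247) [ 25  25 175]
(525, 263) [ 23  24 167]
(468, 190) [ 26  25 164]
(288, 184) [ 10 112  50]
(340, 238) [  9 109  54]
(300, 210) [ 14 116 130]
can [ 362.2 -279.7   46.    45.2   91.1]
jar [497.  379.4  58.7  58.5  28.4]
tub [ 483.3 -389.3   53.    52.5  135.2]
carton [ 616.6 -280.8   79.5   39.5   66.1]
sqcan [621.6 275.1  44.8  42.4 154.5]
small [383.6 269.   46.5  44.5   2.4]
s_jar [630.9  66.8  70.7  69.7  91.3]
s_can [527.2  68.   58.1  57.8  46.3]
s_tub [630.3 -37.4  67.7  67.    0.8]
s_car [526.5 -36.3  91.8  52.7   0.9]
tray [526.4  67.6  57.7  57.4  46.3]
```

Emit:
send_rows(
  targets=[-0.214,-0.024,0,0,0,-0.267,-0.214,-0.024,0,0,0,-0.267,-0.214,-0.024,0,0,0,-0.267,-0.214,-0.024,0,0,0,-0.267,-0.214,-0.024,0,0,0,-0.267],
  claw=0.093,
)

```text
time: 0.6
eef_pos: [0.3625, 0.4964, 0.218]
tool_rot: [0.007, 3.141, -0.002]
force: [0.1, 0.1, 0.3]
gripper_width: 0.0934
grip_force: 0.0
```

```bash
cat >> h.py <<'E'
from scipy.spatial.transform import Rotation as Ro
def go(x,y,z,yaw):
    "shift in tool axes (m) and turn (rad) to world mm target, tool down, tool y at yaw deg"
    from station import manip
    s=manip.observe(); R=Ro.from_rotvec(s["tool_rot"]); a=np.radians(yaw)
    Y=np.array([np.cos(a),np.sin(a),0]); Z=np.array([0,0,-1.]); G=Ro.from_matrix(np.c_[np.cross(Y,Z),Y,Z])
    print("t",s["time"],"pos",s["eef_pos"].round(4),"w",round(s["gripper_width"],4),"f",s["force"].round(1),s["grip_force"].round(1))
    print("move",R.inv().apply(np.array([x,y,z])/1000-s["eef_pos"]).round(4),(R.inv()*G).as_rotvec().round(3))
E
python3 -c "
from h import *
go(362,-280,220,90)"
```

```text
Traceback (most recent call last):
  File "h.py", line 24, in go
    print("t",s["time"],"pos",s["eef_pos"].round(4),"w",round(s["gripper_width"],4),"f",s["force"].round(1),s["grip_force"].round(1))
                                                                                                            ^^^^^^^^^^^^^^^^^^^^^
AttributeError: 'float' object has no attribute 'round'
```

Emit:
send_rows(
  targets=[-0.09,-0.226,0,0,0,0,-0.09,-0.226,0,0,0,0,-0.09,-0.226,0,0,0,0,-0.09,-0.226,0,0,0,0,-0.09,-0.226,0,0,0,0],
)

```text
time: 1.1
eef_pos: [0.4486, 0.2709, 0.2183]
tool_rot: [-0.001, -3.141, 0.0]
force: [1.4, 0.6, -0.3]
gripper_width: 0.093
grip_force: 0.0
```

Emit:
send_rows(
  targets=[0,-0.24,0,0,0,0,0,-0.24,0,0,0,0,0,-0.24,0,0,0,0,0,-0.24,0,0,0,0,0,-0.24,0,0,0,0],
)

```text
time: 1.6
eef_pos: [0.4477, 0.0309, 0.2185]
tool_rot: [-0.002, -3.141, 0.0]
force: [1.1, -0.1, -0.4]
gripper_width: 0.0929
grip_force: 0.0
```

Emit:
send_rows(
  targets=[0.045,-0.24,0,0,0,0,0.045,-0.24,0,0,0,0,0.045,-0.24,0,0,0,0,0.045,-0.24,0,0,0,0,0.045,-0.24,0,0,0,0],
)

```text
time: 2.1
eef_pos: [0.4024, -0.2089, 0.2186]
tool_rot: [0.002, 3.141, 0.0]
force: [1.2, 0.3, -0.4]
gripper_width: 0.0927
grip_force: 0.0
```

```bash
sed -i 's/s\["grip_force"\].round(1)/round(s["grip_force"],1)/' h.py; python3 -c "
from h import *
from station import manip
go(362,-280,220,90)
c=manip.capture('wrist');np.savez('w0.npz',**c);cv2.imwrite('pics/w0.png',c['image'])
C=-c['R'].T@c['t'];print(C.round(3))
for p in[(.362,-.28,.115),(.362,-.28,0)]:
    q=c['mtx']@(c['R']@p+c['t']);print(q[:2]/q[2])"
```

```text
t 2.1 pos [ 0.4024 -0.2089  0.2186] w 0.0927 f [ 1.2  0.3 -0.4] 0.0
move [ 0.0403 -0.0712 -0.0015] [ 0.     0.    -0.001]
[ 0.322 -0.209  0.385]
[215.68286156 186.29674287]
[246.30052205 168.1607621 ]
```

View pics/w0.png

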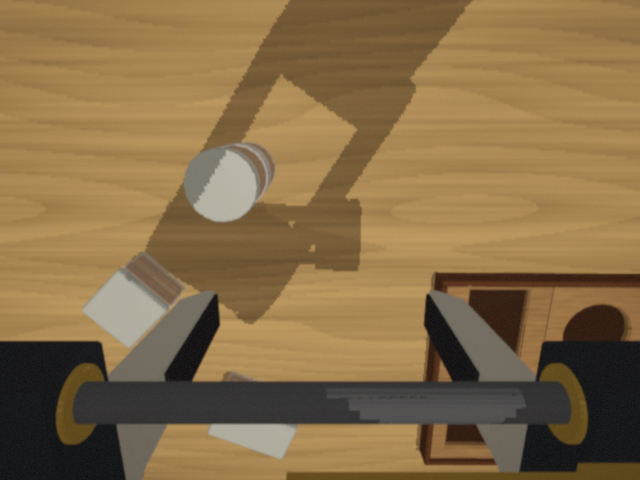

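The wrist view shows the canister lid at about (222,183), against (216,186) predicted from the top camera. That is within 4 mm, so I go ahead with an averaged position.

Emit:
send_rows(
  targets=[0.041,-0.069,0,0,0,0,0.041,-0.069,0,0,0,0,0.041,-0.069,0.02,0,0,0,0.041,-0.069,0.06,0,0,0,0.041,-0.069,0.09,0,0,0],
)

```text
time: 2.65
eef_pos: [0.3619, -0.2755, 0.1268]
tool_rot: [-0.002, -3.141, -0.001]
force: [0.7, 0.2, -0.6]
gripper_width: 0.093
grip_force: 0.0
```

Emit:
send_rows(
  targets=[0,0,0.03,0,0,0,0,0,0.06,0,0,0,0,0,0.063,0,0,0,0,0,0.063,0,0,0],
)

```text
time: 3.05
eef_pos: [0.3618, -0.2752, 0.0652]
tool_rot: [-0.001, -3.14, -0.003]
force: [-0.5, -0.2, 1.1]
gripper_width: 0.0929
grip_force: 0.0
```

Emit:
send_rows(
  targets=[0,0,0,0,0,0,0,0,0,0,0,0,0,0,0,0,0,0,0,0,0,0,0,0,0,0,0,0,0,0],
  claw=0.03,
  grip_force=25,
)

```text
time: 3.55
eef_pos: [0.3624, -0.2764, 0.0661]
tool_rot: [0.001, 3.141, -0.001]
force: [-0.4, -0.4, -0.1]
gripper_width: 0.0573
grip_force: 0.0
```

Emit:
send_rows(
  targets=[0,0,0,0,0,0,0,0,0,0,0,0,0,0,0,0,0,0,0,0,0,0,0,0,0,0,0,0,0,0],
)

```text
time: 4.05
eef_pos: [0.3622, -0.2763, 0.0658]
tool_rot: [0.001, 3.141, -0.0]
force: [0.2, -1.8, 0.9]
gripper_width: 0.0495
grip_force: 25.0
```

Emit:
send_rows(
  targets=[0,0,-0.03,0,0,0,0,0,-0.08,0,0,0,0,0,-0.13,0,0,0,-0.02,0.03,-0.14,0,0,0,-0.045,0.072,-0.14,0,0,0],
)

```text
time: 4.55
eef_pos: [0.4084, -0.2056, 0.2086]
tool_rot: [0.008, 3.138, -0.005]
force: [1.7, 0.2, -4.2]
gripper_width: 0.0492
grip_force: 25.0
```

Emit:
send_rows(
  targets=[-0.115,0.184,0,0,0,0,-0.115,0.184,0,0,0,0,-0.115,0.184,0,0,0,0,-0.115,0.184,0,0,0,0,-0.115,0.184,0,0,0,0],
)

```text
time: 5.05
eef_pos: [0.5231, -0.016, 0.2045]
tool_rot: [0.004, -3.14, -0.003]
force: [-0.7, -1.1, -4.1]
gripper_width: 0.0496
grip_force: 25.0
```

Emit:
send_rows(
  targets=[-0.055,0.088,0,0,0,0,-0.055,0.088,0,0,0,0,-0.055,0.088,0,0,0,0,-0.055,0.088,0,0,0,0],
)

```text
time: 5.45
eef_pos: [0.5768, 0.069, 0.2039]
tool_rot: [0.003, -3.138, 0.0]
force: [0.3, -1.4, -3.4]
gripper_width: 0.0498
grip_force: 25.0
```

```bash
python3 -c "
from h import *
from station import manip
go(527,68,200,90)
c=manip.capture('wrist');np.savez('w1.npz',**c);cv2.imwrite('pics/w1.png',c['image'])
for p in[(.527,.068,.016),(.631,.067,.016),(.630,-.037,.016),(.527,-.0365,.016)]:
    q=c['mtx']@(c['R']@p+c['t']);print(q[:2]/q[2])
    try: show('seat',rect(c,dark(c,45),q[:2]/q[2],.016))
    except Exception as e: print(e)
"
```

```text
t 5.45 pos [0.5768 0.069  0.2039] w 0.0498 f [ 0.3 -1.4 -3.4] 25.0
move [ 0.0498 -0.0009  0.0041] [-0.    -0.003  0.002]
[320.67099321 161.40335578]
seat [699.3  -1.8  98.6  12.7 167.2]
[319.54324988 274.12862914]
seat [699.3  -1.8  98.6  12.7 167.2]
[208.68236496 273.01525359]
seat [699.3  -1.8  98.6  12.7 167.2]
[199.87470276 161.26710535]
seat [699.3  -1.8  98.6  12.7 167.2]
```

View pics/w1.png

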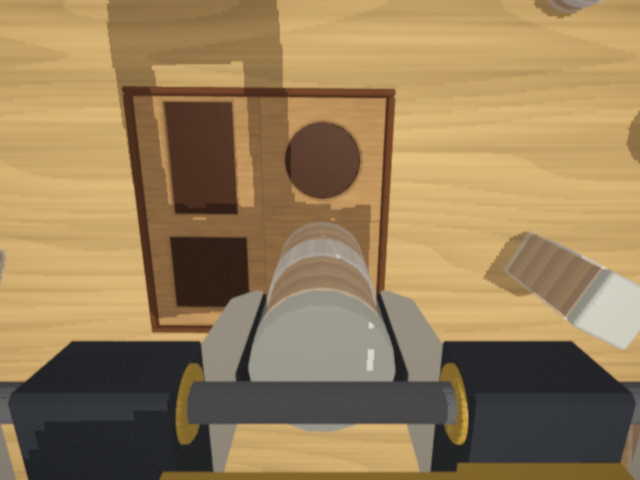

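The small round seat shows at (323,160), within 2 mm of the estimate. Lowering the canister.

Emit:
send_rows(
  targets=[0.03,0,0,0,0,0,0.05,0,0,0,0,0,0.05,0,0,0,0,0,0.05,0,0.04,0,0,0,0.05,0,0.08,0,0,0],
)

```text
time: 6.0
eef_pos: [0.5291, 0.0665, 0.1268]
tool_rot: [0.004, 3.136, -0.0]
force: [0.3, -0.4, -4.1]
gripper_width: 0.0494
grip_force: 25.0
```

Emit:
send_rows(
  targets=[0,0,0.015,0,0,0,0,0,0.025,0,0,0,0,0,0.035,0,0,0,0,0,0.038,0,0,0,0,0,0.038,0,0,0],
)

```text
time: 6.5
eef_pos: [0.5281, 0.0677, 0.0884]
tool_rot: [0.001, 3.141, -0.0]
force: [-0.6, 0.5, -3.6]
gripper_width: 0.0493
grip_force: 25.0
```

```bash
python3 -c "
from h import *
go(527,68,78,90)"
```

```text
t 6.5 pos [0.5281 0.0677 0.0884] w 0.0493 f [-0.6  0.5 -3.6] 25.0
move [0.0011 0.0003 0.0104] [-0.     0.001 -0.001]
```

Emit:
send_rows(
  targets=[0,0.001,0.004,0,0,0,0,0.001,0.007,0,0,0,0,0.001,0.009,0,0,0,0,0.001,0.01,0,0,0,0,0.001,0.0105,0,0,0],
)

```text
time: 7.0
eef_pos: [0.5277, 0.0688, 0.0777]
tool_rot: [0.001, 3.141, 0.0]
force: [-3.0, -0.9, 4.9]
gripper_width: 0.05
grip_force: 25.0
```

Emit:
send_rows(
  targets=[0,0,0,0,0,0,0,0,0,0,0,0,0,0,0,0,0,0,0,0,0,0,0,0,0,0,0,0,0,0],
  claw=0.085,
)

```text
time: 7.5
eef_pos: [0.5275, 0.0687, 0.0771]
tool_rot: [0.001, 3.142, -0.0]
force: [0.3, -0.5, -0.1]
gripper_width: 0.0833
grip_force: 0.0
```

Emit:
send_rows(
  targets=[0,0,-0.02,0,0,0,0,0,-0.05,0,0,0,0,0,-0.09,0,0,0,0,0,-0.13,0,0,0,0,0,-0.14,0,0,0],
)

```text
time: 8.0
eef_pos: [0.5299, 0.0688, 0.2229]
tool_rot: [0.001, 3.134, 0.0]
force: [0.7, -0.1, 0.2]
gripper_width: 0.085
grip_force: 0.0
```

```bash
python3 -c "
from h import *
go(496,380,180,90)"
```

```text
t 8.0 pos [0.5299 0.0688 0.2229] w 0.085 f [ 0.7 -0.1  0.2] 0.0
move [0.0345 0.3112 0.0427] [ 0.     0.008 -0.001]
```

Emit:
send_rows(
  targets=[0.02,0.24,0,0,0,0,0.02,0.24,0,0,0,0,0.02,0.24,0,0,0,0,0.02,0.24,0,0,0,0,0.02,0.24,0,0,0,0],
  claw=0.093,
)

```text
time: 8.5
eef_pos: [0.5066, 0.3112, 0.2163]
tool_rot: [-0.0, -3.141, 0.0]
force: [0.5, -0.4, -0.7]
gripper_width: 0.0929
grip_force: 0.0
```

Emit:
send_rows(
  targets=[0.014,0.045,0,0,0,0,0.014,0.072,0.02,0,0,0,0.014,0.072,0.05,0,0,0,0.014,0.072,0.09,0,0,0,0.014,0.072,0.1,0,0,0],
)

```text
time: 9.0
eef_pos: [0.4903, 0.3791, 0.1109]
tool_rot: [-0.0, -3.134, 0.008]
force: [-0.2, -0.5, -0.4]
gripper_width: 0.0928
grip_force: 0.0
```

```bash
python3 -c "
from h import *
from station import manip
go(497,381,31,90)
c=manip.capture('top');np.savez('t1.npz',**c);cv2.imwrite('pics/t1.png',c['image'])"
```

```text
t 9.0 pos [0.4903 0.3791 0.1109] w 0.0928 f [-0.2 -0.5 -0.4] 0.0
move [-0.0073  0.0023  0.0798] [-0.005 -0.008 -0.   ]
```

View pics/t1.png

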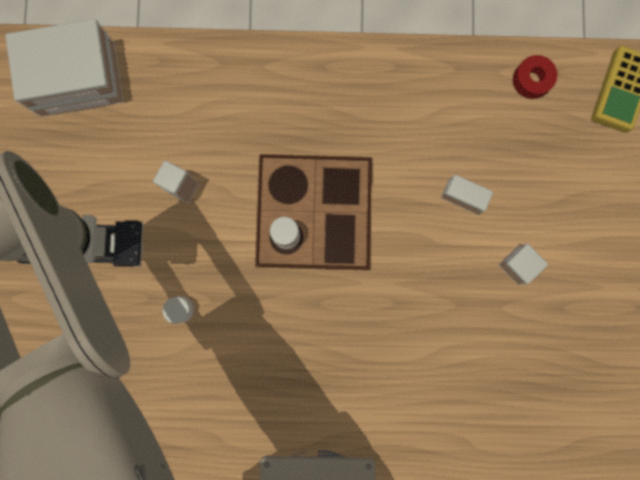

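Canister stands in its seat, lid at (285,233). Descending onto the jar.

Emit:
send_rows(
  targets=[-0.003,0,0.03,0,0,0,-0.003,0,0.06,0,0,0,-0.003,0,0.08,0,0,0,-0.003,0,0.086,0,0,0,-0.003,0,0.086,0,0,0],
)

```text
time: 9.55
eef_pos: [0.4969, 0.3806, 0.0316]
tool_rot: [-0.002, -3.141, 0.0]
force: [-0.6, 0.6, 0.1]
gripper_width: 0.0933
grip_force: 0.0
```

Emit:
send_rows(
  targets=[0,0,0,0,0,0,0,0,0,0,0,0,0,0,0,0,0,0,0,0,0,0,0,0,0,0,0,0,0,0],
  claw=0.04,
)

```text
time: 10.05
eef_pos: [0.497, 0.3812, 0.0319]
tool_rot: [0.001, 3.141, 0.001]
force: [-0.7, 0.3, 2.6]
gripper_width: 0.0617
grip_force: 25.0
```

Emit:
send_rows(
  targets=[0,0,0,0,0,0,0,0,0,0,0,0,0,0,0,0,0,0],
)

```text
time: 10.35
eef_pos: [0.4971, 0.3812, 0.0319]
tool_rot: [0.001, 3.141, 0.001]
force: [0.1, 0.6, 5.3]
gripper_width: 0.0617
grip_force: 25.0
```

```bash
python3 -c "
from h import *
go(631,69,180,90)"
```

```text
t 10.35 pos [0.4971 0.3812 0.0319] w 0.0617 f [0.1 0.6 5.3] 25.0
move [-0.1343 -0.312  -0.1482] [ 0.001  0.001 -0.001]
```

Emit:
send_rows(
  targets=[0,0,-0.03,0,0,0,0,0,-0.08,0,0,0,0,0,-0.13,0,0,0,0,0,-0.175,0,0,0,-0.008,-0.02,-0.18,0,0,0],
)

```text
time: 10.85
eef_pos: [0.5065, 0.3639, 0.2188]
tool_rot: [-0.003, 3.133, 0.01]
force: [1.1, 0.4, -3.2]
gripper_width: 0.0616
grip_force: 25.0
```

Emit:
send_rows(
  targets=[-0.09,-0.21,0,0,0,0,-0.09,-0.21,0,0,0,0,-0.09,-0.21,0,0,0,0,-0.09,-0.21,0,0,0,0,-0.09,-0.21,0,0,0,0],
)

```text
time: 11.35
eef_pos: [0.5949, 0.1467, 0.21]
tool_rot: [-0.005, -3.14, 0.002]
force: [-0.2, 0.7, -2.4]
gripper_width: 0.0617
grip_force: 25.0
```

Emit:
send_rows(
  targets=[-0.018,-0.04,0,0,0,0,-0.036,-0.082,0,0,0,0,-0.036,-0.082,0,0,0,0,-0.036,-0.082,0,0,0,0,-0.036,-0.082,0,0,0,0],
)

```text
time: 11.85
eef_pos: [0.6297, 0.0694, 0.2103]
tool_rot: [-0.001, -3.14, -0.001]
force: [-0.6, 0.7, -3.0]
gripper_width: 0.0615
grip_force: 25.0
```

```bash
python3 -c "
from h import *
go(631,69,44,90)"
```

```text
t 11.85 pos [0.6297 0.0694 0.2103] w 0.0615 f [-0.6  0.7 -3. ] 25.0
move [-0.0016 -0.0005  0.1663] [ 0.    -0.002 -0.   ]
```

Emit:
send_rows(
  targets=[0,0,0.03,0,0,0,0,0,0.07,0,0,0,0,0,0.11,0,0,0,0,0,0.13,0,0,0,0,0,0.14,0,0,0],
)

```text
time: 12.35
eef_pos: [0.6277, 0.0703, 0.0677]
tool_rot: [0.002, -3.136, -0.0]
force: [-0.0, 1.0, -2.6]
gripper_width: 0.0613
grip_force: 25.0
```

Emit:
send_rows(
  targets=[0,0,0.01,0,0,0,0,0,0.018,0,0,0,0,0,0.022,0,0,0,0,0,0.025,0,0,0,0,0,0.0265,0,0,0],
)

```text
time: 12.85
eef_pos: [0.6309, 0.0686, 0.0452]
tool_rot: [0.001, 3.141, 0.0]
force: [-0.4, 0.1, -1.6]
gripper_width: 0.0619
grip_force: 25.0
```

```bash
python3 -c "
from h import *
go(631,69,44,90)"
```

```text
t 12.85 pos [0.6309 0.0686 0.0452] w 0.0619 f [-0.4  0.1 -1.6] 25.0
move [-0.0001  0.0004  0.0012] [ 0.     0.001 -0.001]
```

Emit:
send_rows(
  targets=[0,0,0.001,0,0,0,0,0,0.0015,0,0,0,0,0,0.0015,0,0,0],
)

```text
time: 13.15
eef_pos: [0.6308, 0.0686, 0.0439]
tool_rot: [0.001, 3.141, -0.0]
force: [-1.6, -1.0, 2.5]
gripper_width: 0.0615
grip_force: 25.0
```

Emit:
send_rows(
  targets=[0,0,0,0,0,0,0,0,0,0,0,0,0,0,0,0,0,0,0,0,0,0,0,0,0,0,0,0,0,0],
  claw=0.085,
)

```text
time: 13.65
eef_pos: [0.6304, 0.0687, 0.0431]
tool_rot: [0.001, 3.142, -0.0]
force: [-0.7, -1.0, -0.0]
gripper_width: 0.0847
grip_force: 0.0
```

Emit:
send_rows(
  targets=[0,0,-0.02,0,0,0,0,0,-0.06,0,0,0,0,0,-0.11,0,0,0,0,0,-0.15,0,0,0,0,0,-0.155,0,0,0],
)

```text
time: 14.15
eef_pos: [0.634, 0.0688, 0.2061]
tool_rot: [0.001, 3.13, 0.001]
force: [0.5, 0.5, -0.2]
gripper_width: 0.0846
grip_force: 0.0
```

```bash
python3 -c "
from h import *
go(483,-388,200,45)"
```

```text
t 14.15 pos [0.634  0.0688 0.2061] w 0.0846 f [ 0.5  0.5 -0.2] 0.0
move [ 0.1507 -0.4569  0.0042] [0.005 0.011 0.785]
```

Emit:
send_rows(
  targets=[0.05,-0.24,0,0,0,0,0.05,-0.24,0,0,0,0,0.05,-0.24,0,0,0,0,0.05,-0.24,0,0,0,0,0.05,-0.24,0,0,0,0],
  claw=0.093,
)

```text
time: 14.65
eef_pos: [0.5792, -0.1734, 0.1975]
tool_rot: [-0.002, -3.141, 0.0]
force: [0.1, -0.8, 0.2]
gripper_width: 0.0928
grip_force: 0.0
```

Emit:
send_rows(
  targets=[0.05,-0.24,0,0,0,0.7,0.05,-0.24,0,0,0,0.7,0.05,-0.24,0,0,0,0.7,0.05,-0.24,0,0,0,0.7,0.05,-0.24,0,0,0,0.7],
)

```text
time: 15.15
eef_pos: [0.5289, -0.4135, 0.1974]
tool_rot: [-1.088, -2.947, -0.0]
force: [1.3, -0.4, 0.2]
gripper_width: 0.0932
grip_force: 0.0
```

Emit:
send_rows(
  targets=[0,0,0,0,0,0.085,0,0,0,0,0,0.085,0,0,0,0,0,0.085],
)

```text
time: 15.45
eef_pos: [0.53, -0.4107, 0.1975]
tool_rot: [-1.198, -2.903, -0.001]
force: [-0.8, 0.6, 0.6]
gripper_width: 0.093
grip_force: 0.0
```

```bash
python3 -c "
from h import *
from station import manip
go(483,-388,80,45)
c=manip.capture('wrist');np.savez('w2.npz',**c);cv2.imwrite('pics/w2.png',c['image'])
for p in[(.483,-.389,.056),(.617,-.281,.054)]:
    q=c['mtx']@(c['R']@p+c['t']);print(q[:2]/q[2])
    try: show('lid',rect(c,lids(c,110,60),q[:2]/q[2],p[2]))
    except Exception as e: print(e)
"
```

```text
t 15.45 pos [ 0.53   -0.4107  0.1975] w 0.093 f [-0.8  0.6  0.6] 0.0
move [ 0.0492 -0.0171  0.1175] [ 0.    -0.001  0.002]
[297.9423627  167.81042618]
lid [ 482.2 -387.1   55.6   55.1  134.3]
[519.74755936 191.95609833]
lid [ 613.7 -280.5   83.3   43.3   66.4]
```

View pics/w2.png

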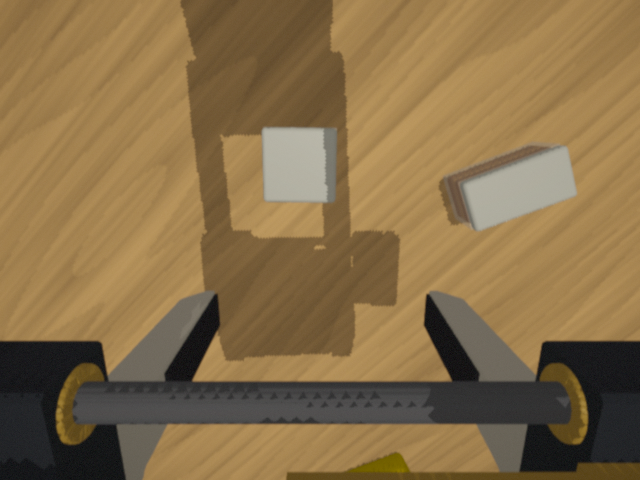

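Wrist view: tub at (300,165), well aligned, and box at (517,188); both match the estimates within about 3 mm. Grasping the tub.

Emit:
send_rows(
  targets=[0.049,-0.017,0,0,0,0,0.049,-0.017,0.02,0,0,0,0.049,-0.017,0.06,0,0,0,0.049,-0.017,0.1,0,0,0,0.049,-0.017,0.12,0,0,0],
)

```text
time: 16.0
eef_pos: [0.4822, -0.3856, 0.0742]
tool_rot: [-1.195, -2.901, -0.003]
force: [-0.2, -0.7, 0.1]
gripper_width: 0.0933
grip_force: 0.0
```

Emit:
send_rows(
  targets=[0,0,0.02,0,0,0,0,0,0.04,0,0,0,0,0,0.05,0,0,0,0,0,0.056,0,0,0,0,0,0.0565,0,0,0],
)

```text
time: 16.5
eef_pos: [0.4835, -0.388, 0.0214]
tool_rot: [-1.201, -2.903, -0.0]
force: [0.5, -0.1, -0.0]
gripper_width: 0.0932
grip_force: 0.0
```

Emit:
send_rows(
  targets=[0,0,0,0,0,0,0,0,0,0,0,0,0,0,0,0,0,0,0,0,0,0,0,0,0,0,0,0,0,0],
  claw=0.04,
)

```text
time: 17.0
eef_pos: [0.4835, -0.3888, 0.0219]
tool_rot: [1.203, 2.902, -0.0]
force: [-0.2, -1.0, 0.1]
gripper_width: 0.0579
grip_force: 0.0
```

Emit:
send_rows(
  targets=[0,0,0,0,0,0,0,0,0,0,0,0,0,0,0,0,0,0,0,0,0,0,0,0],
)

```text
time: 17.4
eef_pos: [0.4835, -0.3888, 0.0219]
tool_rot: [1.203, 2.902, -0.0]
force: [-0.4, 0.3, 3.8]
gripper_width: 0.056
grip_force: 25.0
```

Emit:
send_rows(
  targets=[0,0,-0.03,0,0,0,0,0,-0.08,0,0,0,0,0,-0.13,0,0,0,0,0,-0.16,0,0,0,0,0,-0.16,0,0,0],
)

```text
time: 17.9
eef_pos: [0.4858, -0.3909, 0.1881]
tool_rot: [1.199, 2.894, -0.006]
force: [-0.1, 0.2, -0.7]
gripper_width: 0.0555
grip_force: 25.0
```

```bash
python3 -c "
from h import *
go(631,-36,180,0)"
```

```text
t 17.9 pos [ 0.4858 -0.3909  0.1881] w 0.0555 f [-0.1  0.2 -0.7] 25.0
move [0.1484 0.3536 0.0067] [0.004 0.009 0.785]
```

Emit:
send_rows(
  targets=[0.09,0.22,0,0,0,0,0.09,0.22,0,0,0,0,0.09,0.22,0,0,0,0,0.09,0.22,0,0,0,0,0.09,0.22,0,0,0,0],
)

```text
time: 18.4
eef_pos: [0.575, -0.1662, 0.1793]
tool_rot: [-1.2, -2.9, -0.001]
force: [-0.1, 0.5, -2.2]
gripper_width: 0.056
grip_force: 25.0
```

Emit:
send_rows(
  targets=[0.055,0.134,0,0,0,0.7,0.055,0.134,0,0,0,0.7,0.055,0.134,0,0,0,0.7,0.055,0.134,0,0,0,0.7,0.055,0.134,0,0,0,0.7],
)

```text
time: 18.9
eef_pos: [0.6305, -0.0334, 0.1788]
tool_rot: [-2.126, -2.309, 0.003]
force: [-0.0, 0.5, -2.3]
gripper_width: 0.0557
grip_force: 25.0
```

Emit:
send_rows(
  targets=[0,0,0,0,0,0.085,0,0,0,0,0,0.085,0,0,0,0,0,0.085,0,0,0,0,0,0.085],
)

```text
time: 19.3
eef_pos: [0.6309, -0.036, 0.1807]
tool_rot: [-2.219, -2.223, 0.001]
force: [-1.1, -1.7, -2.1]
gripper_width: 0.0561
grip_force: 25.0
```

```bash
python3 -c "
from h import *
go(631,-36,34,0.5)"
```

```text
t 19.3 pos [ 0.6309 -0.036   0.1807] w 0.0561 f [-1.1 -1.7 -2.1] 25.0
move [-0.      0.0003  0.1467] [-0.001 -0.    -0.007]
```

Emit:
send_rows(
  targets=[0,0,0.03,0,0,0,0,0,0.07,0,0,0,0,0,0.1,0,0,0,0,0,0.115,0,0,0,0,0,0.12,0,0,0],
)

```text
time: 19.8
eef_pos: [0.6298, -0.0358, 0.0594]
tool_rot: [-2.219, -2.22, 0.003]
force: [-0.3, 0.8, -2.1]
gripper_width: 0.0557
grip_force: 25.0
```

Emit:
send_rows(
  targets=[0,0,0.01,0,0,0,0,0,0.018,0,0,0,0,0,0.023,0,0,0,0,0,0.026,0,0,0,0,0,0.0275,0,0,0],
)

```text
time: 20.3
eef_pos: [0.6315, -0.0359, 0.0343]
tool_rot: [2.221, 2.221, 0.0]
force: [-0.2, 0.1, -2.5]
gripper_width: 0.0559
grip_force: 25.0
```

```bash
python3 -c "
from h import *
go(631,-36,34,0)"
```

```text
t 20.3 pos [ 0.6315 -0.0359  0.0343] w 0.0559 f [-0.2  0.1 -2.5] 25.0
move [-0.0001 -0.0005  0.0003] [0. 0. 0.]
```

Emit:
send_rows(
  targets=[0,0,0.001,0,0,0,0,0,0.0015,0,0,0,0,0,0.0015,0,0,0],
)

```text
time: 20.6
eef_pos: [0.6316, -0.0359, 0.0339]
tool_rot: [2.221, 2.221, 0.0]
force: [-3.8, 0.5, 5.8]
gripper_width: 0.0557
grip_force: 25.0
```

Emit:
send_rows(
  targets=[0,0,0,0,0,0,0,0,0,0,0,0,0,0,0,0,0,0,0,0,0,0,0,0,0,0,0,0,0,0],
  claw=0.08,
)

```text
time: 21.1
eef_pos: [0.6313, -0.0359, 0.0326]
tool_rot: [2.221, 2.221, 0.0]
force: [0.0, -0.6, 0.5]
gripper_width: 0.0799
grip_force: 0.0
```

Emit:
send_rows(
  targets=[0,0,-0.02,0,0,0,0,0,-0.06,0,0,0,0,0,-0.11,0,0,0,0,0,-0.15,0,0,0,0,0,-0.15,0,0,0],
)

```text
time: 21.6
eef_pos: [0.6355, -0.0364, 0.1913]
tool_rot: [2.214, 2.214, 0.012]
force: [0.8, -0.5, 0.0]
gripper_width: 0.0798
grip_force: 0.0
```

Emit:
send_rows(
  targets=[-0.2,0.03,0,0,0,-0.7,-0.2,0.03,0,0,0,-0.7,-0.2,0.03,0,0,0,-0.7,-0.2,0.03,0,0,0,-0.7,-0.2,0.03,0,0,0,-0.7],
  claw=0.093,
)

```text
time: 22.1
eef_pos: [0.6603, -0.2422, 0.1809]
tool_rot: [-1.324, -2.848, 0.003]
force: [0.7, 0.4, -0.8]
gripper_width: 0.0933
grip_force: 0.0
```

```bash
python3 -c "
from h import *
go(670,-305,180,66.2)"
```

```text
t 22.1 pos [ 0.6603 -0.2422  0.1809] w 0.0933 f [ 0.7  0.4 -0.8] 0.0
move [-0.0542 -0.033   0.001 ] [-0.002 -0.    -0.455]
```

Emit:
send_rows(
  targets=[-0.054,-0.033,0,0,0,-0.455,-0.054,-0.033,0,0,0,-0.455,-0.054,-0.033,0,0,0,-0.455,-0.054,-0.033,0,0,0,-0.455,-0.054,-0.033,0,0,0,-0.455],
)

```text
time: 22.6
eef_pos: [0.6706, -0.2981, 0.1818]
tool_rot: [-0.655, -3.072, -0.001]
force: [1.6, 0.3, 0.2]
gripper_width: 0.0933
grip_force: 0.0
```

Emit:
send_rows(
  targets=[0,0,0,0,0,0,0,0,0,0,0,0],
)

```text
time: 22.8
eef_pos: [0.671, -0.2978, 0.1827]
tool_rot: [0.651, 3.073, 0.0]
force: [0.2, -0.8, 0.5]
gripper_width: 0.0933
grip_force: 0.0
```

```bash
python3 -c "
from h import *
from station import manip
c=manip.capture('wrist');np.savez('w3.npz',**c);cv2.imwrite('pics/w3.png',c['image'])
p=(.615,-.2805,.054)
q=c['mtx']@(c['R']@p+c['t']);print(q[:2]/q[2])
L=rect(c,lids(c,110,60),q[:2]/q[2],p[2]);show('lid',L)
go(L[0],L[1],20,L[4])
"
```

```text
[312.11133196 155.99308411]
lid [ 616.  -279.2   80.9   40.8   66.1]
t 22.85 pos [ 0.671  -0.2979  0.1827] w 0.0932 f [-0.4  0.2 -0.3] 0.0
move [ 0.0578 -0.0052  0.1627] [-0.     0.     0.001]
```

View pics/w3.png

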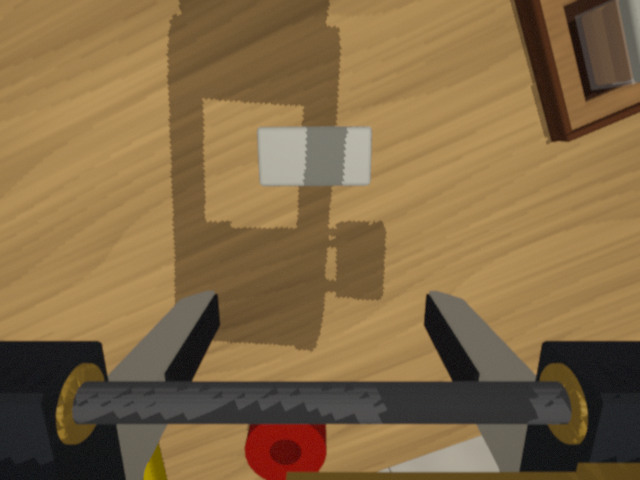

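Box lid centred at (315,156), aligned with the fingers. Descending to just above it, then carefully over it.

Emit:
send_rows(
  targets=[0.04,-0.0055,0,0,0,0,0.058,-0.0055,0.02,0,0,0,0.058,-0.0055,0.06,0,0,0,0.058,-0.0055,0.1,0,0,0,0.058,-0.0055,0.11,0,0,0],
)

```text
time: 23.35
eef_pos: [0.6123, -0.2779, 0.0671]
tool_rot: [-0.648, -3.066, -0.004]
force: [-1.5, 0.8, -1.5]
gripper_width: 0.093
grip_force: 0.0
```

Emit:
send_rows(
  targets=[0,0,0,0,0,0,0,0,0,0,0,0],
)

```text
time: 23.55
eef_pos: [0.6168, -0.2805, 0.0748]
tool_rot: [0.648, 3.072, -0.001]
force: [0.3, -1.1, -0.1]
gripper_width: 0.0929
grip_force: 0.0
```

```bash
python3 -c "
from h import *
from station import manip
go(615.8,-279.8,20,66.1)
c=manip.capture('side');im=c['image'];np.savez('s1.npz',**c)
q=c['mtx']@(c['R']@[.615,-.28,.06]+c['t']);q=(q[:2]/q[2]).astype(int);print(q)
cv2.imwrite('pics/s1.png',cv2.resize(im[q[1]-90:q[1]+60,q[0]-100:q[0]+100],None,fx=4,fy=4,interpolation=2))
"
```

```text
t 23.55 pos [ 0.6168 -0.2805  0.0748] w 0.0929 f [ 0.3 -1.1 -0.1] 0.0
move [0.0013 0.0003 0.0548] [-0.     0.002  0.001]
[405 334]
```

View pics/s1.png

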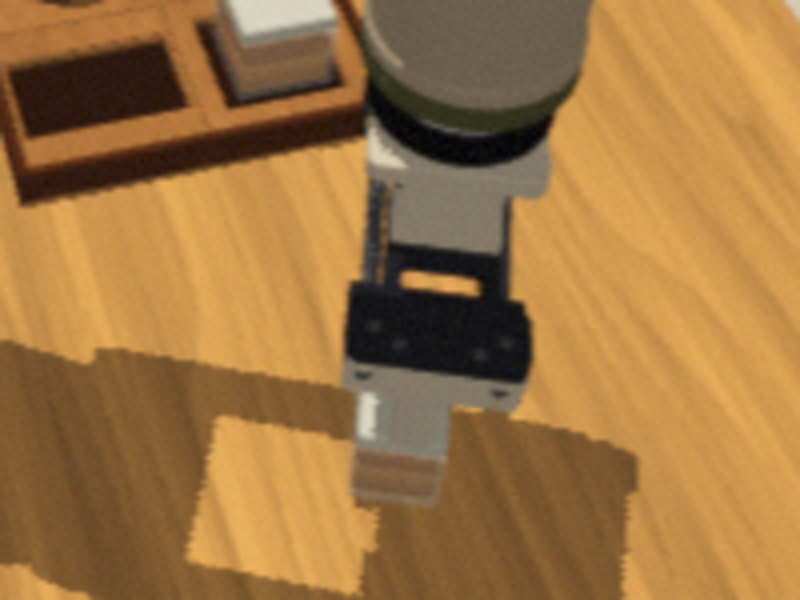

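The side crop shows the gripper lined up over the box, and the tub down in its seat. Descending slowly with force checks.

Emit:
send_rows(
  targets=[0.001,0,0.01,0,0,0,0.001,0,0.02,0,0,0,0.001,0,0.025,0,0,0,0.001,0,0.028,0,0,0,0.001,0,0.03,0,0,0],
)

```text
time: 24.1
eef_pos: [0.6144, -0.2795, 0.042]
tool_rot: [-0.648, -3.073, -0.0]
force: [-0.0, 0.3, -0.1]
gripper_width: 0.0931
grip_force: 0.0
```

```bash
python3 -c "
from h import *
go(615.8,-279.8,20,66.1)"
```

```text
t 24.1 pos [ 0.6144 -0.2795  0.042 ] w 0.0931 f [-0.   0.3 -0.1] 0.0
move [-0.0015  0.0003  0.022 ] [ 0.    -0.001  0.001]
```

Straddling the box with no contact. Lowering the rest of the way and gripping.

Emit:
send_rows(
  targets=[0,0,0.01,0,0,0,0,0,0.018,0,0,0,0,0,0.021,0,0,0,0,0,0.022,0,0,0,0,0,0.022,0,0,0],
)

```text
time: 24.6
eef_pos: [0.6146, -0.2796, 0.0204]
tool_rot: [-0.648, -3.074, -0.0]
force: [-0.3, 0.3, 0.3]
gripper_width: 0.0929
grip_force: 0.0
```

Emit:
send_rows(
  targets=[0,0,0,0,0,0,0,0,0,0,0,0,0,0,0,0,0,0,0,0,0,0,0,0,0,0,0,0,0,0],
  claw=0.06,
)

```text
time: 25.1
eef_pos: [0.615, -0.2797, 0.0211]
tool_rot: [0.648, 3.073, -0.0]
force: [0.2, -0.2, 2.5]
gripper_width: 0.0819
grip_force: 25.0
```

Emit:
send_rows(
  targets=[0,0,-0.03,0,0,0,0,0,-0.08,0,0,0,0,0,-0.13,0,0,0,0,0,-0.16,0,0,0,0,0,-0.16,0,0,0],
)

```text
time: 25.6
eef_pos: [0.6176, -0.2813, 0.1879]
tool_rot: [0.646, 3.064, -0.005]
force: [0.3, -0.3, -1.0]
gripper_width: 0.0816
grip_force: 25.0
```

```bash
python3 -c "
from h import *
go(526.5,-35.5,180,0.5)"
```

```text
t 25.6 pos [ 0.6176 -0.2813  0.1879] w 0.0816 f [ 0.3 -0.3 -1. ] 25.0
move [0.1827 0.188  0.0058] [0.005 0.01  1.146]
```

Emit:
send_rows(
  targets=[0.14,0.144,0,0,0,0.7,0.14,0.144,0,0,0,0.7,0.14,0.144,0,0,0,0.7,0.14,0.144,0,0,0,0.7,0.14,0.144,0,0,0,0.7],
)

```text
time: 26.1
eef_pos: [0.5416, -0.0859, 0.178]
tool_rot: [-1.663, -2.659, -0.0]
force: [0.1, -0.7, -1.5]
gripper_width: 0.0819
grip_force: 25.0
```

```bash
python3 -c "
from h import *
go(526.5,-35.5,180,0.5)"
```

```text
t 26.1 pos [ 0.5416 -0.0859  0.178 ] w 0.0819 f [ 0.1 -0.7 -1.5] 25.0
move [ 0.0519  0.0085 -0.0018] [-0.004 -0.004  0.444]
```

Emit:
send_rows(
  targets=[0.052,0.0085,0,0,0,0.444,0.052,0.0085,0,0,0,0.444,0.052,0.0085,0,0,0,0.444,0.052,0.0085,0,0,0,0.444,0.052,0.0085,0,0,0,0.444],
)

```text
time: 26.6
eef_pos: [0.5289, -0.0409, 0.1794]
tool_rot: [-2.203, -2.237, 0.002]
force: [-0.2, -0.1, -1.5]
gripper_width: 0.0819
grip_force: 25.0
```

Emit:
send_rows(
  targets=[0,0,0,0,0,0,0,0,0,0,0,0],
)

```text
time: 26.8
eef_pos: [0.5294, -0.0412, 0.1803]
tool_rot: [-2.207, -2.235, 0.001]
force: [-0.6, 0.5, -1.1]
gripper_width: 0.0821
grip_force: 25.0
```

```bash
python3 -c "
from h import *
go(526,-35.5,33,0.5)"
```

```text
t 26.8 pos [ 0.5294 -0.0412  0.1803] w 0.0821 f [-0.6  0.5 -1.1] 25.0
move [ 0.0057 -0.0033  0.1473] [-0.001 -0.     0.004]
```

Emit:
send_rows(
  targets=[0.0055,-0.003,0,0,0,0.01,0.0055,-0.003,0.04,0,0,0.01,0.0055,-0.003,0.08,0,0,0.01,0.0055,-0.003,0.11,0,0,0.01,0.0055,-0.003,0.12,0,0,0.01],
)

```text
time: 27.3
eef_pos: [0.5235, -0.0347, 0.0568]
tool_rot: [-2.217, -2.219, 0.005]
force: [-1.4, -0.1, -1.9]
gripper_width: 0.0815
grip_force: 25.0
```

Emit:
send_rows(
  targets=[0,0,0.008,0,0,0,0,0,0.015,0,0,0,0,0,0.021,0,0,0,0,0,0.025,0,0,0,0,0,0.027,0,0,0],
)

```text
time: 27.8
eef_pos: [0.5269, -0.0355, 0.0339]
tool_rot: [2.22, 2.222, 0.001]
force: [0.5, 0.3, -1.5]
gripper_width: 0.082
grip_force: 25.0
```

```bash
python3 -c "
from h import *
go(526,-35.5,32.5,0.5)"
```

```text
t 27.8 pos [ 0.5269 -0.0355  0.0339] w 0.082 f [ 0.5  0.3 -1.5] 25.0
move [-0.     -0.0009  0.0014] [ 0.001  0.    -0.008]
```

Emit:
send_rows(
  targets=[0,0,0.001,0,0,0,0,0,0.0018,0,0,0,0,0,0.0018,0,0,0],
)

```text
time: 28.1
eef_pos: [0.5268, -0.0355, 0.0331]
tool_rot: [2.22, 2.222, 0.0]
force: [-4.7, 1.6, 7.2]
gripper_width: 0.0817
grip_force: 25.0
```

Emit:
send_rows(
  targets=[0,0,0,0,0,0,0,0,0,0,0,0,0,0,0,0,0,0,0,0,0,0,0,0,0,0,0,0,0,0],
  claw=0.093,
)

```text
time: 28.6
eef_pos: [0.5265, -0.0354, 0.0318]
tool_rot: [-2.22, -2.223, 0.0]
force: [-0.4, 0.3, 0.1]
gripper_width: 0.0928
grip_force: 0.0
```

Emit:
send_rows(
  targets=[0,0,-0.01,0,0,0,0,0,-0.03,0,0,0,0,0,-0.07,0,0,0,0,0,-0.12,0,0,0,0,0,-0.17,0,0,0],
)

```text
time: 29.1
eef_pos: [0.5258, -0.0353, 0.2039]
tool_rot: [-2.22, -2.222, 0.001]
force: [1.4, -1.1, 0.3]
gripper_width: 0.0932
grip_force: 0.0
```

Emit:
send_rows(
  targets=[-0.24,-0.05,0,0,0,0,-0.24,-0.05,0,0,0,0,-0.24,-0.05,0,0,0,0,-0.24,-0.05,0,0,0,0,-0.24,-0.05,0,0,0,0],
)

```text
time: 29.6
eef_pos: [0.476, -0.2777, 0.2029]
tool_rot: [2.22, 2.221, 0.0]
force: [0.7, 0.2, 0.3]
gripper_width: 0.093
grip_force: 0.0
```

```bash
python3 -c "
from h import *
from station import manip
a=manip.capture('top');b=manip.capture('side')
m=lids(a)
for n,p,z in[('sqcan',(168,175),.115),('small',(177,310),.05),('can',(285,233),.127),('jar',(288,184),.08),('tub',(341,186),.068),('car',(340,238),.066)]: show(n,rect(a,m,p,z))
A=cv2.resize(a['image'][140:290,240:390],(400,400),interpolation=2);B=cv2.resize(b['image'][195:305,280:415],(400,400),interpolation=2)
cv2.imwrite('pics/fin.png',np.hstack([A,B]))"
```

```text
sqcan [620.8 275.2  46.4  42.9 153.6]
small [383.7 268.1  46.5  46.2  91.2]
can [527.8  67.4  47.2  46.1 136.5]
jar [630.7  67.   59.   58.4  12.9]
tub [631.6 -36.   53.4  50.8   1.1]
car [526.8 -37.5  79.   38.6 178.9]
```

View pics/fin.png

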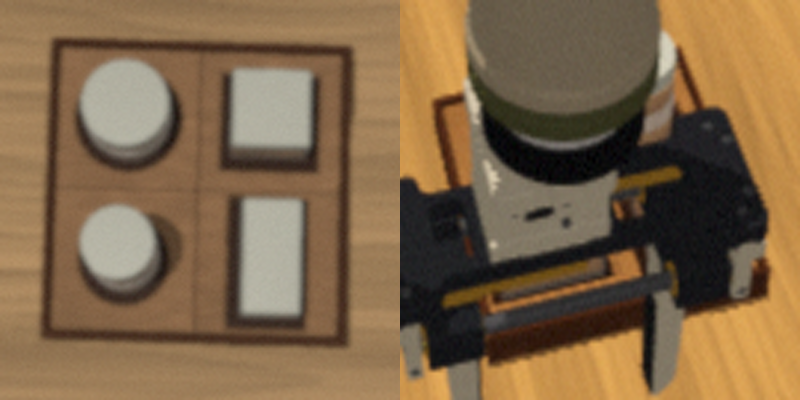

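The top crop shows all four items upright and centred in their seats, and the measured centres match. The two look-alikes have not moved and the gripper is clear, so I'm handing in.

```bash
python3 -c "
from station import manip
print(manip.finish_job())"
```

```text
the job is handed in; nothing more can be done
None
```

The tray is packed and the job handed in at about 30 s: all four items stand upright in their own recesses, and the tall square canister and small round jar were left where they stood.

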